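Close the egg station's sliding cover past its spring catch

TASK

Close the flat steel cover of the counter-top egg station: with a fingertip through the cover's long finger slot, press the round spring catch down, and while it is down push the cover along its guides over the catch until the pan of eggs is covered and the catch has clicked up through the cover's small square hole. Only press and slide, never lift the cover out of its guides; leave the bowl, cup and bottle standing where they are, and finish with the hand clear of everything.

Things in the scene. Friction and masses are not known exactly. Their poses are not given: they have to be found in the camera images.
- station: Fixed steel station, 240 mm (x) by 470 mm (y). Origin: centre of its underside, on the worktop; z up; the cover closes towards its +y. Flat deck 110 mm high; pan of eggs at y = 96 to 208 mm. The cover lies on ledges 118 mm high, between side guides 2 mm off its long edges (tops 127 mm, x = 102 to 112 mm either side). A 131 mm high upstand at y = 218.5 mm stops the closed cover.
- catch (a joint): Travel of the spring catch straight down, m: 0 up, 0.015 fully down. Bare-metal round button, 34 mm across, flat top; up, its top is 129 mm above the worktop, 6 mm above the cover, and blocks the cover. Spring 2.6 N when up, 4.5 N fully down; springs back when let go. From 0.011 on it is below the cover, which can slide over it and then keeps it down.
- catch_top (a point): Centre of the top of the catch; moves down with it. At x = 0, y = -55 mm on the station. Fully down, the top is still 4 mm above the deck.
- cover: Sliding cover: loose flat steel plate, 200 mm (x) by 319 mm (y) by 5 mm, about 1 kg. Origin: centre of its underside, 118 mm above the worktop; axes as the station's. Starts open, origin at station y = -62.5 mm; closed at y = 57.5 mm (120 mm on; it meets the stop 1.5 mm further).
- slot (a point): Centre of the finger slot, at the cover's top face (123 mm above the worktop). The slot goes through, 100 mm along x by 46 mm along y. At the start its centre is at station y = -51 mm and the catch stands in it, 2 mm from its -y edge; closed, its centre is at y = 69 mm. There is solid deck below the slot all the way.
- hole (a point): Centre, at the cover's top face, of the square 42 x 42 mm hole in the cover, 124 mm to the -y side of the slot's centre. The catch springs up through it when the cover is closed (hole over the catch to within 4 mm).
- bowl_mid (a point): Centre of a loose black bowl, 136 mm across, 70 mm high, half-way up, standing near the station. Leave alone.
- cup_mid (a point): Centre of a loose steel cup, 74 mm across, 85 mm high, half-way up. Leave alone.
- bottle_mid (a point): Centre of a loose clear squeeze bottle, 60 mm across, 156 mm high, half-way up. Leave alone.

How it is judged:
By the outcome, as a careful person would: the job done as asked, in the order asked, and still so for the second after the job is handed in, with the robot touching nothing.
It also fails if it takes over 38 s, if anything falls off the work surface, if the arm or the gripper's body presses on something with over 40 N, if the wrist force passes 120 N, or if a joint passes its speed limit or range.

ROBOT

A 7-joint arm with a two-finger parallel gripper is mounted at the origin on the work surface. World frame = base frame: x ahead of the robot, y to its left, z up, the work surface at z = 0. Lengths are in m, angles in rad, forces in N, time in s.
With the tool pointing down it reaches from about 0.4 to 0.85 m from the base axis. Payload 10.4 kg.
Tool frame: the origin (TCP) lies on the mounting face of the last link; the fingertips stand 173 mm ahead of it and the grasp point (between the pads) lies 155 mm ahead of it (r.nose_length is the distance from the TCP to the fingertips, in m); y points along the fingers, z is the direction in which the jaws open and shut, and the axes are right-handed (so a half turn about y gives the same grasp; the last joint's range is limited). The gripper opens to 85 mm and grips with 20 to 120 N. Pads are 22 mm wide; open, the fingers measure 114 mm over their backs; the gripper's body (76 mm by 85 mm) begins 54 mm behind the grasp point. The pads swing forward as they close: fully open they stand 13 mm farther back than shut.
Start: joints at [-1.209, 0.332, -0.065, 1.46, 0.022, 1.35, -0.088], TCP at [0.235, 0.579, 0.405] pointing down, gripper open.
Joint ranges: [-2.6, 2.6], [-0.5, 2.12], [-1.47, 1.34], [0.16, 2.42], [-1.27, 4.41], [0.06, 2.06], [-2.6, 2.6]. Speed limits (rad/s): [2.22, 2.22, 2.79, 2.79, 3.14, 3.14, 3.14].

INTERFACE

Orientations are given as a 3x3 rotation matrix whose columns are the frame's x, y, z axes.
In Python, from cell import r gives the robot as it stands.
- The arm moves only by the tool arm_command, never from a script. Its arguments are lists of equal length, an entry for each row: "linear": the shift along the world's x, y, z in m, a list of three; "roll": the turn about the world's z in degrees; "gripper": the opening, from 0 (shut) to 1 (fully open). A call has 1 to 20 rows; each row is the pose to reach, as a shift and turn from the pose measured when the call began; what a row does not reach only later rows make up. A row lasts 1/12 s, in which the tool goes at most 41.7 mm and 7.16 degrees, less where a joint would pass 70% of its speed; a pose out of reach is approached as far as the arm can. A call with a gripper value outside its range is refused whole. The fingers move at their own pace and stop on an object; the grip force is fixed at half the most. Time passes only in rows, so rows that repeat a pose let the fingers close. It gives the time, the measured TCP pose, the force and the opening at its end, in the units of the state.
- r.get_obs(): the state, without advancing time (a new reading comes with each control period).
- r.grab_frame(name): name is "scene" or "top" or "wrist"; returns a dict with "image" (420x560x3 uint8, red, green, blue), "fx", "fy", "cx", "cy" (pixels), "R" (3x3) and "t" (3): a world point X has camera coordinates R X + t; the wrist camera has in their place "mount" (4x4, takes a point from camera to tool coordinates, whose origin is the TCP and whose axes are the tool frame's). Camera axes: x right, y down, z forward; pixel columns grow to the right and rows downward; lengths in m; the calibration is good to about 2 mm. A picture is of the moment at which its call begins: read the wrist's pose just before it. There is no depth.
- r.sign_off(): hands the job in, once; it reports no verdict.
The state is a dict: "t": time; "qpos": joint angles; "dq": joint speeds; "joint_efforts": joint torques, N m; "position": TCP position; "tcp_rot": TCP orientation; "ft_force": force on the tool from outside, world axes, zero at the start; "torque": the same for the moment, N m; "grip_width": opening from 0.0 (shut) to 1.0 (fully open).
Only numpy, scipy, OpenCV 4.12 (cv2) and the standard library are available. Lean on these libraries where they do the work, as an engineer would, in place of code of your own. Each camera call takes 0.05 s, during which the arm holds its last target. There are 200 camera calls.

## Working session

There is one attempt and no reset: what is moved stays moved. The work goes in short steps, Python scripts to look and compute and a tool call to move; the robot and the scene stay as the last step left them, time stands still between calls to the robot, and variables do not carry over. Pictures are saved under pics/ and viewed, about 8 in all and at most 12, crops included, and the job is handed in when it is done.

Besides the shell and the picture viewer there is one more tool, called after "Emit:" as a command line: name --pt "numbers of a row" for each row, then --argument value for the rest. arm_command: Moves the arm, as the interface text tells. Its arguments: {"type":"object","properties":{"linear":{"type":"array"},"roll":{"type":"array"},"gripper":{"type":"array"}},"required":["linear","roll","gripper"]}

```bash
mkdir -p pics; ls; python3 - <<'E'
from cell import r
import cv2,pickle,numpy as np
o=r.get_obs();print(o['t'],o['position'],np.round(o['tcp_rot'],3).tolist(),o['ft_force'],o['grip_width'],r.nose_length)
for n in ('scene','top','wrist'):
    f=r.grab_frame(n);f['obs']=o;pickle.dump(f,open(n+'.pkl','wb'))
    cv2.imwrite(f'pics/{n}.png',f['image'][...,::-1])
    print(n,{k:np.round(v,3).tolist() for k,v in f.items() if k not in('image','obs')})
E
```

```text
pics
0.0 [0.23455095 0.57918409 0.40393672] [[0.927, -0.0, 0.375], [-0.375, -0.001, 0.927], [0.0, -1.0, -0.001]] [ 0.18078634 -0.26935056 -0.20052556] 0.9975822268679079 0.1734
scene {'fx': 485.232, 'fy': 485.232, 'cx': 280.532, 'cy': 210.129, 'R': [[-0.668, 0.744, 0.018], [0.461, 0.433, -0.775], [-0.584, -0.509, -0.632]], 't': [0.356, -0.265, 1.507]}
top {'fx': 470.007, 'fy': 470.007, 'cx': 286.056, 'cy': 210.854, 'R': [[0.027, -1.0, 0.004], [-0.996, -0.027, -0.087], [0.087, -0.002, -0.996]], 't': [0.088, 0.646, 1.201]}
wrist {'fx': 338.464, 'fy': 338.464, 'cx': 277.318, 'cy': 205.453, 'mount': [[-0.0, 0.954, 0.301, -0.078], [0.001, -0.301, 0.954, 0.031], [1.0, 0.001, -0.001, -0.001], [0.0, 0.0, 0.0, 1.0]]}
```

View pics/scene.png

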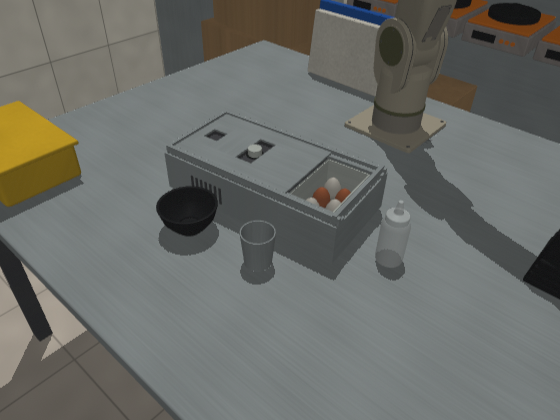

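View pics/top.png

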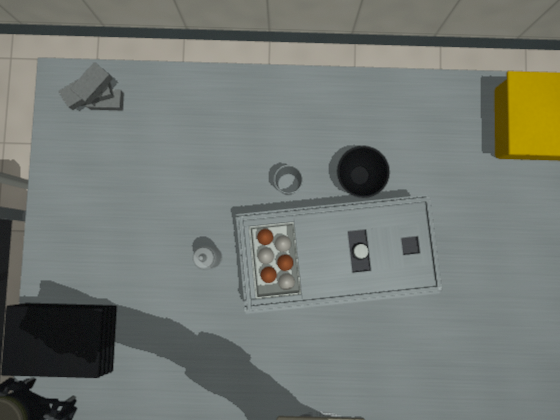

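The scene view shows the catch at about (255,151) and the hole at about (215,134). In the top view they're at (361,251) and (410,245). The pan is on the left, the bowl at (363,171), the cup at (287,179) and the bottle at (205,257). I'll zoom in on both for a precise fit.

```bash
python3 - <<'E'
import pickle,cv2,numpy as np
s=pickle.load(open('scene.pkl','rb'))['image'];t=pickle.load(open('top.pkl','rb'))['image']
a=cv2.resize(s[105:255,160:390],None,fx=3.3,fy=3.3,interpolation=2)[:300]
a=cv2.resize(s[108:178,160:345],(793,300),interpolation=2)
b=cv2.resize(t[192:316,230:446],(522,300),interpolation=2)
c=np.zeros((600,800,3),np.uint8);c[:300,:793]=a;c[300:,:522]=b
cv2.imwrite('pics/zoom.png',c[...,::-1])
E
```

```text
(no output)
```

View pics/zoom.png

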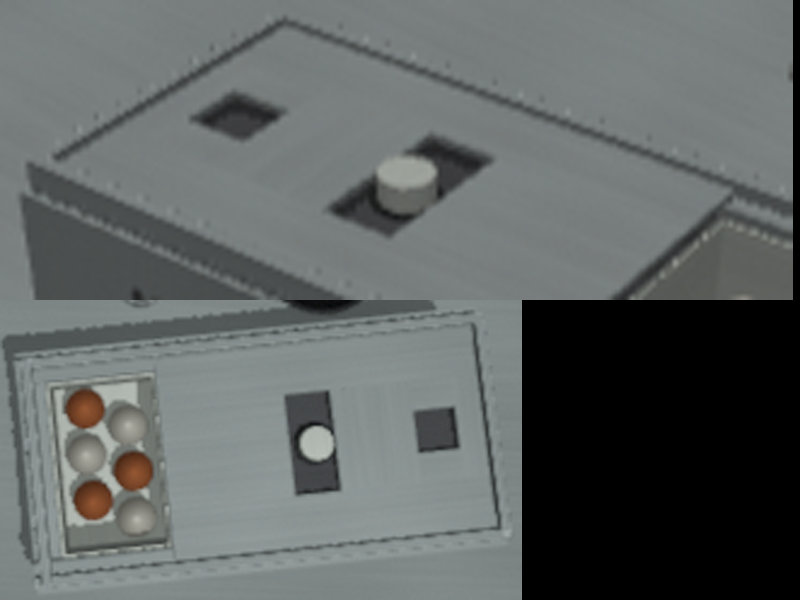

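```bash
cat > h.py <<'E'
import numpy as np,pickle
from scipy.optimize import least_squares
def proj(f,X):
    c=np.asarray(X)@np.array(f['R']).T+f['t'];return c[...,:2]/c[...,2:]*[f['fx'],f['fy']]+[f['cx'],f['cy']]
def rz(a):return np.array([[np.cos(a),-np.sin(a),0],[np.sin(a),np.cos(a),0],[0,0,1]])
E
python3 - <<'E'
from h import *
S=pickle.load(open('scene.pkl','rb'));T=pickle.load(open('top.pkl','rb'))
zs=lambda u,v:[160+u/4.286,108+v/4.286]
zt=lambda u,v:[230+u/2.417,192+v/2.417]
loc=np.array([[0,-55,129],[0,-175,123],[0,-51,123],[-100,-222,123],[100,-222,123],[-100,97,123]])/1e3
ps=np.array([zs(406,171),zs(238,116),zs(411,185),zs(285,20),zs(57,157),zs(735,193)])
pt=np.array([zt(317,143),zt(437,130),zt(312.2,142),zt(500,227),zt(474,24),zt(173,257)])
for i in range(6):
    g=least_squares(lambda X:np.r_[proj(S,X)-ps[i],proj(T,X)-pt[i]],[.6,0,.1]);print(np.round(g.x,4),np.round(g.fun,2))
def res(p):
    X=loc@rz(p[2]).T+[p[0],p[1],p[3]];return np.r_[proj(S,X)-ps,proj(T,X)-pt].ravel()
g=least_squares(res,[.6,0,0,0]);print(g.x,np.degrees(g.x[2]));print(np.round(g.fun,2).reshape(2,6,2).tolist())
X=loc@rz(g.x[2]).T+[g.x[0],g.x[1],g.x[3]];print(X.round(4))
E
```

```text
[ 0.5428 -0.0757  0.128 ] [ 0.06  0.01  0.05 -0.04]
[ 0.5589 -0.196   0.1207] [ 0.01  0.    0.01 -0.01]
[ 0.5435 -0.0718  0.121 ] [-0.08 -0.01 -0.06  0.05]
[ 0.4649 -0.2571  0.1242] [-0.19 -0.03 -0.13  0.12]
[ 0.6642 -0.2301  0.1258] [-0.59 -0.12 -0.43  0.43]
[0.427  0.0639 0.1216] [-0.15 -0.01 -0.12  0.08]
[ 5.37660573e-01 -2.17392594e-02  1.20522774e-01 -9.82047517e-05] 6.905446265121823
[[[-0.59, -0.2], [0.14, -0.71], [-0.37, -0.75], [0.56, 0.82], [-0.24, 0.83], [-0.48, -0.75]], [[0.4, -0.65], [0.04, 0.04], [0.32, -0.08], [-1.57, -0.03], [-0.79, 0.81], [0.46, 0.28]]]
[[ 0.5443 -0.0763  0.1289]
 [ 0.5587 -0.1955  0.1229]
 [ 0.5438 -0.0724  0.1229]
 [ 0.4651 -0.2542  0.1229]
 [ 0.6636 -0.2301  0.1229]
 [ 0.4267  0.0625  0.1229]]
```

The two-view fit agrees with the given heights: catch top at 0.128 against 0.129. That puts the station at (0.538, -0.022) with a yaw of 6.9°. Next I'll hover above the catch with the jaws shut and the jaw axis along station x.

Emit:
arm_command --pt "0.017 -0.036 0" --pt "0.034 -0.072 0" --pt "0.052 -0.109 0" --pt "0.069 -0.145 0" --pt "0.086 -0.181 0" --pt "0.103 -0.217 0" --pt "0.12 -0.254 0" --pt "0.137 -0.29 0" --pt "0.155 -0.326 0" --pt "0.172 -0.362 0" --pt "0.189 -0.398 0" --pt "0.206 -0.435 0" --pt "0.223 -0.471 0" --pt "0.24 -0.507 0" --pt "0.258 -0.543 0" --pt "0.275 -0.58 -0.01" --pt "0.292 -0.616 -0.025" --pt "0.309 -0.652 -0.05" --pt "0.309 -0.652 -0.06" --pt "0.309 -0.652 -0.06" --roll '[-3.4, -6.8, -10.2, -13.6, -17, -20.4, -23.7, -27.1, -30.5, -33.9, -37.3, -40.7, -44.1, -47.5, -50.8, -54.2, -57.6, -61, -61, -61]' --gripper '[0, 0, 0, 0, 0, 0, 0, 0, 0, 0, 0, 0, 0, 0, 0, 0, 0, 0, 0, 0]'

```text
t: 1.82
position: [0.543, -0.0753, 0.3411]
tcp_rot: [[0.117, -0.006, 0.993], [-0.993, -0.002, 0.117], [0.001, -1.0, -0.006]]
ft_force: [-0.6, 1.5, 0.5]
grip_width: -0.001
```

```bash
python3 - <<'E'
from cell import r
from h import *
import cv2
o=r.get_obs();print(o['t'],o['position'].round(4),np.round(o['tcp_rot'],3).tolist(),o['ft_force'].round(2),o['grip_width'])
f=r.grab_frame('wrist');t=r.grab_frame('top')
M=np.array(f['mount']);W=np.eye(4);W[:3,:3]=o['tcp_rot'];W[:3,3]=o['position']
C=np.linalg.inv(W@M);f['R'],f['t']=C[:3,:3],C[:3,3]
im=f['image'][...,::-1].copy()
P=np.array([.53766,-.02174,0]);R=rz(.1205)
for l in [[0,-55,129],[0,-175,123],[-50,-74,123],[50,-74,123],[50,-28,123],[-50,-28,123]]:
    p=proj(f,R@np.array(l)/1e3+P);cv2.drawMarker(im,tuple(int(v) for v in p.round()),(0,0,255),0,7)
cv2.drawMarker(im,tuple(int(v) for v in proj(f,o['position']+o['tcp_rot'][:,1]*.1734)),(0,255,0),0,9)
cv2.imwrite('pics/w1.png',im)
E
```

```text
1.8167 [ 0.543  -0.0753  0.3411] [[0.117, -0.006, 0.993], [-0.993, -0.002, 0.117], [0.001, -1.0, -0.006]] [-0.59  1.55  0.51] -0.0008266848371675644
```

View pics/w1.png

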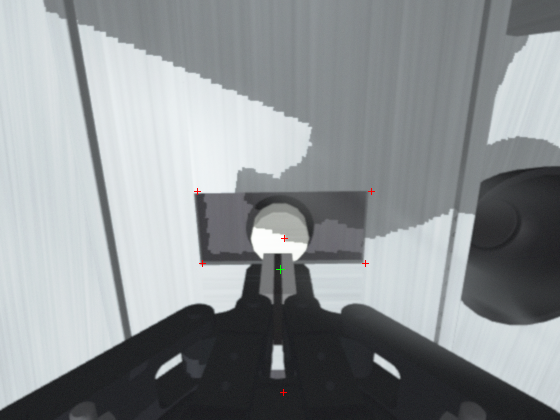

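The projected markers match the slot edges and the catch to about 1–2 mm: the catch centre is seen at (280,235) and was predicted at (284,238). The bowl is on the right, clear of the hand. Now I'll press.

Emit:
arm_command --pt "0 0 -0.008" --pt "0 0 -0.016" --pt "0 0 -0.024" --pt "0 0 -0.03" --pt "0 0 -0.034" --pt "0 0 -0.036" --pt "0 0 -0.036" --pt "0 0 -0.036" --pt "0 0 -0.036" --roll '[0, 0, 0, 0, 0, 0, 0, 0, 0]' --gripper '[0, 0, 0, 0, 0, 0, 0, 0, 0]'

```text
t: 2.67
position: [0.5436, -0.0724, 0.3082]
tcp_rot: [[0.121, -0.002, 0.993], [-0.993, -0.0, 0.121], [-0.0, -1.0, -0.002]]
ft_force: [-0.8, 0.1, -0.3]
grip_width: 0.003
```

Emit:
arm_command --pt "0 0 -0.002" --pt "0 0 -0.004" --pt "0 0 -0.006" --pt "0 0 -0.008" --pt "0 0 -0.01" --pt "0 0 -0.01" --pt "0 0 -0.01" --pt "0 0 -0.01" --roll '[0, 0, 0, 0, 0, 0, 0, 0]' --gripper '[0, 0, 0, 0, 0, 0, 0, 0]'

```text
t: 3.33
position: [0.5436, -0.0724, 0.2984]
tcp_rot: [[0.121, -0.002, 0.993], [-0.993, -0.0, 0.121], [-0.0, -1.0, -0.002]]
ft_force: [-0.8, 0.2, 2.8]
grip_width: 0.002
```

Emit:
arm_command --pt "0 0 -0.002" --pt "0 0 -0.004" --pt "0 0 -0.006" --pt "0 0 -0.008" --pt "0 0 -0.0095" --pt "0 0 -0.0095" --pt "0 0 -0.0095" --pt "0 0 -0.0095" --roll '[0, 0, 0, 0, 0, 0, 0, 0]' --gripper '[0, 0, 0, 0, 0, 0, 0, 0]'

```text
t: 4.0
position: [0.5437, -0.0724, 0.2889]
tcp_rot: [[0.121, -0.002, 0.993], [-0.993, -0.0, 0.121], [-0.0, -1.0, -0.002]]
ft_force: [-0.7, -0.7, 4.0]
grip_width: -0.002
```

The force is about 4.3 N, so the catch is about 13.5 mm down. Now for the first 25 mm of slide.

Emit:
arm_command --pt "-0.0004 0.003 0" --pt "-0.0007 0.006 0" --pt "-0.001 0.009 0" --pt "-0.0014 0.012 0" --pt "-0.0018 0.015 0" --pt "-0.0022 0.018 0" --pt "-0.0025 0.021 0" --pt "-0.003 0.025 0" --pt "-0.003 0.025 0" --pt "-0.003 0.025 0" --roll '[0, 0, 0, 0, 0, 0, 0, 0, 0, 0]' --gripper '[0, 0, 0, 0, 0, 0, 0, 0, 0, 0]'

```text
t: 4.83
position: [0.5406, -0.0476, 0.289]
tcp_rot: [[0.121, -0.002, 0.993], [-0.993, -0.001, 0.121], [0.001, -1.0, -0.002]]
ft_force: [0.6, -4.2, 3.2]
grip_width: -0.0
```

```bash
python3 - <<'E'
from cell import r
from h import *
import cv2
o=r.get_obs();print(o['position'].round(4),o['ft_force'].round(2))
f=r.grab_frame('wrist')['image'];s=r.grab_frame('scene')['image']
c=np.zeros((600,560,3),np.uint8);c[:300]=f[100:400];c[300:,:552]=cv2.resize(s[108:208,160:344],(552,300),interpolation=2)
cv2.imwrite('pics/w2.png',c[...,::-1])
E
```

```text
[ 0.5406 -0.0476  0.289 ] [ 0.61 -4.23  3.22]
```

View pics/w2.png

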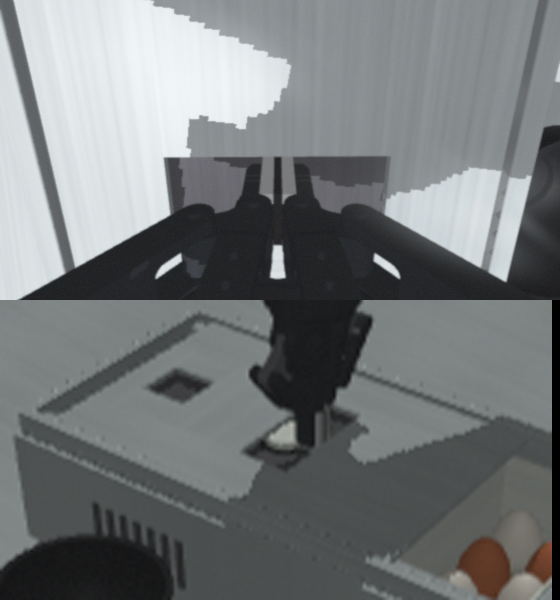

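The cover is moving, the fingertip bears on the slot's +y edge, and the slot's -y edge has come over the catch. I'll keep pushing.

Emit:
arm_command --pt "-0.0005 0.004 0" --pt "-0.001 0.008 0" --pt "-0.0014 0.012 0" --pt "-0.002 0.016 0" --pt "-0.0024 0.02 0" --pt "-0.003 0.025 0" --pt "-0.0036 0.03 0" --pt "-0.0042 0.035 0" --pt "-0.0048 0.04 0" --pt "-0.0054 0.045 0" --pt "-0.006 0.05 0" --pt "-0.0066 0.055 0" --pt "-0.0073 0.06 0" --pt "-0.0079 0.065 0" --pt "-0.0085 0.07 0" --pt "-0.0091 0.075 0" --pt "-0.0097 0.08 0" --pt "-0.0097 0.08 0" --pt "-0.0097 0.08 0" --roll '[0, 0, 0, 0, 0, 0, 0, 0, 0, 0, 0, 0, 0, 0, 0, 0, 0, 0, 0]' --gripper '[0, 0, 0, 0, 0, 0, 0, 0, 0, 0, 0, 0, 0, 0, 0, 0, 0, 0, 0]'

```text
t: 6.52
position: [0.5307, 0.0321, 0.2889]
tcp_rot: [[0.121, -0.002, 0.993], [-0.993, -0.001, 0.121], [0.001, -1.0, -0.002]]
ft_force: [0.0, -5.6, 3.6]
grip_width: -0.004
```

```bash
python3 - <<'E'
from cell import r
from h import *
import cv2
o=r.get_obs();print(o['position'].round(4),o['ft_force'].round(2))
t=r.grab_frame('top')['image'];s=r.grab_frame('scene')['image']
c=np.zeros((600,793,3),np.uint8);c[:300]=cv2.resize(s[108:178,160:345],(793,300),interpolation=2);c[300:,:522]=cv2.resize(t[192:316,230:446],(522,300),interpolation=2)
cv2.imwrite('pics/w3.png',c[...,::-1])
E
```

```text
[0.5307 0.0321 0.2889] [ 0.04 -5.56  3.6 ]
```

View pics/w3.png

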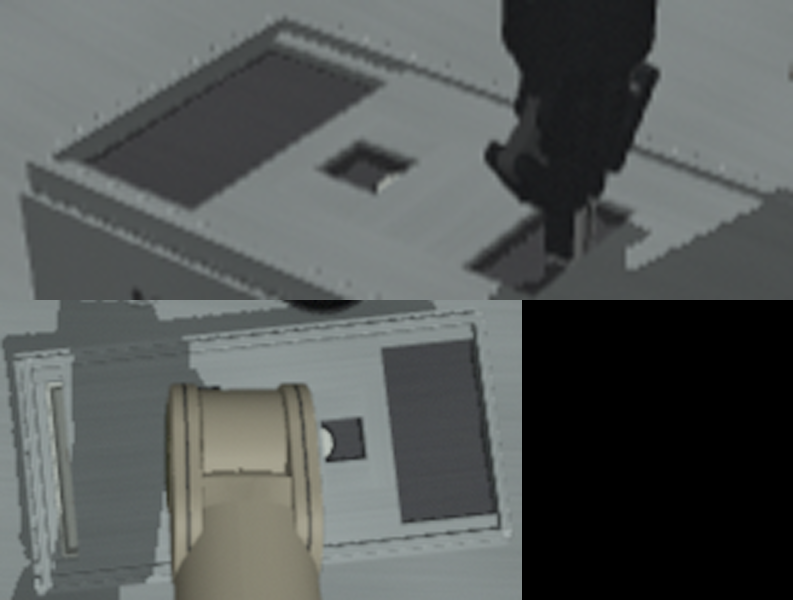

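```bash
python3 - <<'E'
from h import *
S=pickle.load(open('scene.pkl','rb'))
R=rz(.1205);P=np.array([.53766,-.02174,0])
for u,v in [(238,116),(367,167)]:
    px=[160+u/4.286,108+v/4.286]
    print(least_squares(lambda l:proj(S,R@[l[0],l[1],.123]+P)-px,[0,-.1]).x)
E
```

```text
[ 0.00294115 -0.17288537]
[ 0.00204057 -0.07913272]
```

The cover has travelled about 94 mm, so about 26 mm is left.

Emit:
arm_command --pt "-0.0005 0.004 0" --pt "-0.001 0.008 0" --pt "-0.0014 0.012 0" --pt "-0.002 0.016 0" --pt "-0.0024 0.02 0" --pt "-0.0027 0.022 0" --pt "-0.0029 0.024 0" --pt "-0.0029 0.024 0" --pt "-0.0029 0.024 0" --roll '[0, 0, 0, 0, 0, 0, 0, 0, 0]' --gripper '[0, 0, 0, 0, 0, 0, 0, 0, 0]'

```text
t: 7.37
position: [0.5277, 0.0554, 0.2889]
tcp_rot: [[0.12, -0.003, 0.993], [-0.993, -0.003, 0.12], [0.002, -1.0, -0.003]]
ft_force: [0.3, -7.0, 4.4]
grip_width: 0.002
```

Emit:
arm_command --pt "-0.0001 0.001 0" --pt "-0.0002 0.002 0" --pt "-0.0002 0.002 0" --pt "-0.0002 0.002 0" --roll '[0, 0, 0, 0]' --gripper '[0, 0, 0, 0]'

```text
t: 7.7
position: [0.5275, 0.0563, 0.2889]
tcp_rot: [[0.119, -0.003, 0.993], [-0.993, -0.004, 0.119], [0.004, -1.0, -0.003]]
ft_force: [1.2, -7.4, 3.8]
grip_width: 0.004
```

```bash
cat > look.py <<'E'
from cell import r
from h import *
import cv2,sys
o=r.get_obs();print(o['t'],o['position'].round(4),o['ft_force'].round(2))
t=r.grab_frame('top')['image'];s=r.grab_frame('scene')['image']
c=np.zeros((600,793,3),np.uint8);c[:300]=cv2.resize(s[108:178,160:345],(793,300),interpolation=2);c[300:,:522]=cv2.resize(t[192:316,230:446],(522,300),interpolation=2)
cv2.imwrite(sys.argv[1],c[...,::-1])
E
python3 look.py pics/w4.png
```

```text
7.7 [0.5275 0.0563 0.2889] [ 1.24 -7.44  3.79]
```

View pics/w4.png

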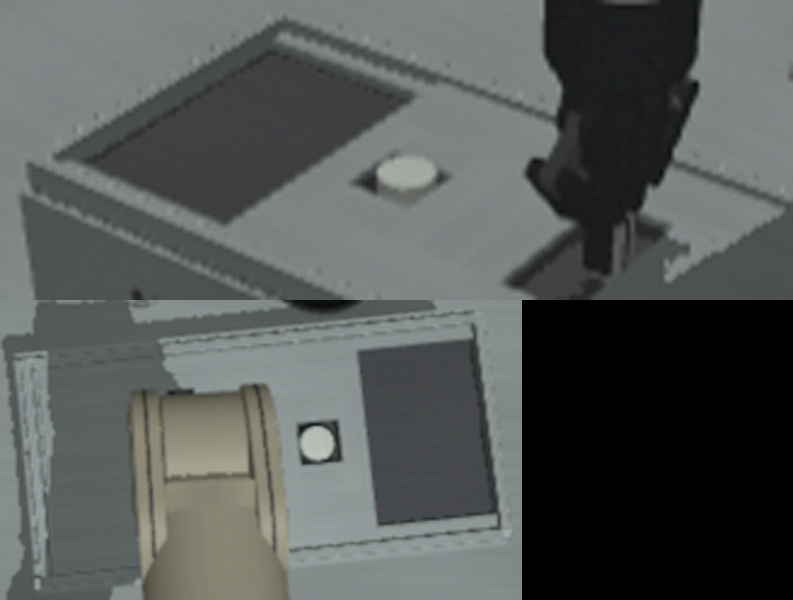

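The catch is up through the square hole: catch at (317,443), hole centre at (319,443) in the lower panel. The pan is covered. I'll back off 5 mm inside the slot, then lift clear.

Emit:
arm_command --pt "0.0002 -0.002 0" --pt "0.0005 -0.004 0" --pt "0.0007 -0.006 0" --pt "0.0008 -0.007 0" --pt "0.0008 -0.007 0" --pt "0.0008 -0.007 0.004" --pt "0.0008 -0.007 0.01" --pt "0.0008 -0.007 0.02" --pt "0.0008 -0.007 0.035" --pt "0.0008 -0.007 0.055" --pt "0.0008 -0.007 0.08" --pt "0.0008 -0.007 0.105" --pt "-0.01 0.03 0.13" --pt "-0.03 0.06 0.15" --pt "-0.05 0.1 0.16" --pt "-0.07 0.14 0.16" --pt "-0.09 0.175 0.16" --pt "-0.11 0.21 0.16" --pt "-0.11 0.21 0.16" --pt "-0.11 0.21 0.16" --roll '[0, 0, 0, 0, 0, 0, 0, 0, 0, 0, 0, 0, 0, 0, 0, 0, 0, 0, 0, 0]' --gripper '[0, 0, 0, 0, 0, 0, 0, 0, 0, 0, 0, 0, 0, 0, 0, 0, 0, 0, 0, 0]'

```text
t: 9.47
position: [0.4154, 0.2694, 0.4498]
tcp_rot: [[0.125, -0.002, 0.992], [-0.992, -0.003, 0.125], [0.003, -1.0, -0.003]]
ft_force: [-0.1, -1.4, 0.2]
grip_width: 0.001
```

```bash
python3 look.py pics/w5.png; python3 -c "
from cell import r;import cv2
cv2.imwrite('pics/top5.png',r.grab_frame('top')['image'][...,::-1])"
```

```text
9.4667 [0.4154 0.2694 0.4498] [-0.08 -1.38  0.2 ]
```

View pics/w5.png

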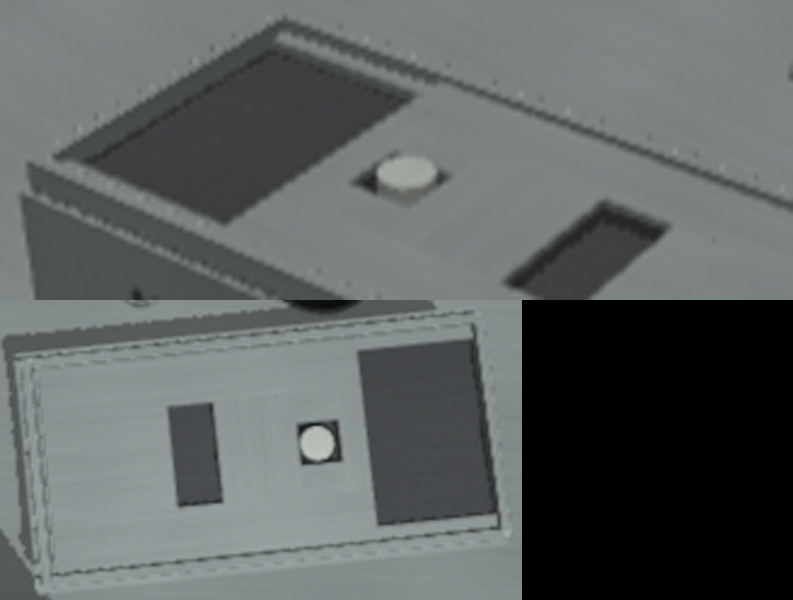

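View pics/top5.png

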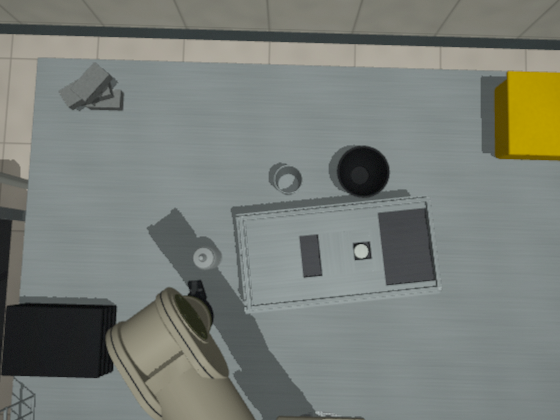

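The cover is closed with the catch up in the hole. The bowl (363,171), cup (287,179) and bottle (205,257) haven't moved, and the hand is clear. Handing in.

```bash
python3 -c "
from cell import r
print(r.sign_off())"
```

```text
the job is handed in; nothing more can be done
None
```

The egg station's cover is closed and the job is handed in, at 9.5 s of the 38 s allowed.

- **What I did:** With the jaws shut, I pressed the catch about 13.5 mm down through the slot. I then pushed on the slot's +y edge to slide the cover about 118 to 120 mm along its guides. At the end I backed off inside the slot and lifted straight out.
- **Last checks:** The final pictures show the pan covered and the catch up through the square hole, centred to about 1 mm. The bowl, cup and bottle are at the same pixels as at the start. The hand is well above everything, with the fingertips about 0.28 m up.
- **Forces:** Readings stayed under about 9 N at the end of each move; I did not read them in between.
- **What disagreed:** The station fit was about 1–2 mm off in x against the wrist camera, which did not matter here. During the slide the upward force stayed near 4 N after the finger had left the catch. I took that to be friction at the slot edge and did not check further.

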